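# Run the ring gauge along the welded rail to its stop

## Robot

A 7-joint arm with a two-finger parallel gripper is mounted at the origin on a cart in front of the work surface, level with it; the furniture and walls round the work are solid. World frame = base frame: x ahead of the robot, y to its left, z up, the work surface at z = 0. Lengths are in m, angles in rad, forces in N, time in s.
With the tool pointing down it reaches from about 0.4 to 0.85 m from the base axis. Payload 4.5 kg.
Tool frame: the origin (TCP) lies where the fingers leave the gripper's body, on its centre line; the fingertips stand 64 mm ahead of it and the grasp point (between the pads) lies 45 mm ahead of it (tip_extent is the distance from the TCP to the fingertips, in m); y points along the fingers, x is the direction in which the jaws open and shut, and the axes are right-handed (so a half turn about y gives the same grasp; the last joint's range is limited). The gripper opens to 88 mm and grips with 3 to 60 N. Pads are 18 mm wide; open, the fingers measure 123 mm over their backs; the gripper's body (75 mm by 187 mm) begins 45 mm behind the grasp point.
Start: joints at [1.324, 0.689, -0.195, 1.565, 0.157, 0.902, -0.215], TCP at [0.173, -0.601, 0.303] pointing down, gripper open.
Joint ranges: [-3.01, 3.01], [-0.46, 2.08], [-1.47, 1.51], [0.13, 2.56], [-1, 4.14], [0.04, 2.09], [-2.66, 2.66]. Speed limits (rad/s): [2.57, 2.57, 3.14, 3.14, 3.14, 3.14, 3.14].

## Interface

Orientations are given as a unit quaternion [w, x, y, z].
In Python, from rig import read_state, grab_frame, job_done, tip_extent gives the robot as it stands.
- The arm moves only by the tool arm_command, never from a script. Its argument "rows" is one flat list of numbers, 7 for each row, row after row: the closure, from -1 (fully open) to 1 (shut), then the shift along the tool's x, y, z in cm, then the turn, a rotation vector about the tool's x, y, z in rad. In form: [fingers, x, y, z, ax, ay, az, fingers, x, y, z, ax, ay, az, ...]. A call has 1 to 12 rows; each row is the pose to reach, as a shift and turn from the pose commanded when the call began, along the tool's axes at that moment; what a row does not reach only later rows make up. A row lasts 1/10 s, in which the tool goes at most 50 mm and 8.59 degrees, less where a joint would pass 70% of its speed; a pose out of reach is approached as far as the arm can. A call with a gripper value outside its range is refused whole. The fingers move at their own pace and stop on an object; the grip force is fixed at half the most. Time passes only in rows, so rows that repeat a pose let the fingers close. It gives the time, the measured TCP pose, the force and the opening at its end, in the units of the state.
- read_state(): the state, without advancing time (a new reading comes with each control period).
- grab_frame(name): name is "side" or "top" or "wrist"; returns a dict with "pixels" (480x640x3 uint8, red, green, blue), "intrinsics" (3x3 intrinsics, pixels), "extrinsics" (4x4, takes a point from camera to world coordinates). Camera axes: x right, y down, z forward; pixel columns grow to the right and rows downward; lengths in m; the calibration is good to about 2 mm. A picture is of the moment at which its call begins. There is no depth.
- job_done(): hands the job in, once; it reports no verdict.
The state is a dict: "time_s": time; "joints": joint angles; "qvel": joint speeds; "joint_efforts": joint torques, N m; "tcp_pos": TCP position; "ee_rot": TCP orientation; "ft_force": force on the tool from outside, world axes, zero at the start; "ft_torque": the same for the moment, N m; "width": opening from 0.0 (shut) to 1.0 (fully open).
Only numpy, scipy, OpenCV 4.12 (cv2) and the standard library are available. Lean on these libraries where they do the work, as an engineer would, in place of code of your own. Each camera call takes 0.05 s, during which the arm holds its last target.

## Task

Check the bent rail with the brass ring gauge: take hold of the ring and slide it along the rod, turning it with the rod round both corners, until it meets the red ball stop, press it lightly against the ball for about a second, then let go and leave it resting there. Feel your way and do not force it: the ring must never be jammed hard (about 20 N) against the rail or the ball, and the tools lying around stay where they are.

Things in the scene. Friction and masses are not known exactly. Their poses are not given: they have to be found in the camera images.
- rail: Level steel rod, 10 mm thick, centre line 100 mm above the bench, of three straight lengths welded at two sharp corners; rigid, fixed, each end held in a stand (foot 60x80x10 mm, slim post, head 22x30x28 mm round the rod). Origin: on the bench under the start stand. x points from there along the first length (120 mm from the origin's axis to the first corner), z up.
- corner_1 (a point): First corner, on the rod's centre line. Seen from above the rod turns right here (clockwise, towards -y of rail) by 12 to 55 degrees, runs straight for 100 mm to the second corner and turns back left there by 25 to 50 degrees; the last length is 135 mm to the end stand. The two angles differ each time and are not measured: see or feel them. Axes as rail.
- ring: Brass ring gauge hanging on the rod, which it cannot leave: 40 mm outside diameter, 10 mm long, 18 mm bore (4 mm play all round when centred), 55 to 115 g. Origin at its centre, x along the bore. It starts on the first length, 50 to 80 mm from the origin of rail, its centre 4 mm below the rod's. Grip it across its outside diameter from above, fingers straddling the rod.
- stop: Hard red ball, 28 mm diameter, fixed on the last length of rod, 60 to 95 mm past the second corner; a dark clip sits behind it. Origin at its centre, on the rod's centre line; its axes mean nothing (turned at random). A ring touching it has its centre about 16 mm from the ball's centre.
- try_square: Try square, 110x169x16 mm, lying loose on the bench beyond the rail; leave it alone. Origin at the centre of its underside.
- marker: Red-capped marker, 17x135x16 mm, lying loose on the robot's side of the rail; leave it alone. Origin at the centre of its underside.
- sanding_block: Cork sanding block, 62x115x34 mm, lying loose on the robot's side of the rail; leave it alone. Origin at the centre of its underside.
Things that resemble listed ones, but are neither listed nor needed, are in the scene too. There is more than one size of the ring; the one meant has the size given above.

How it is judged:
By the outcome, as a careful person would: the job done as asked, in the order asked, and still so for the second after the job is handed in, with the robot touching nothing.
It also fails if it takes over 64 s, if anything falls off the work surface, if the arm or the gripper's body presses on something with over 40 N, if the wrist force passes 120 N, or if a joint passes its speed limit or range.

## Working session

There is one attempt and no reset: what is moved stays moved. The work goes in short steps, Python scripts to look and compute and a tool call to move; the robot and the scene stay as the last step left them, time stands still between calls to the robot, and variables do not carry over. Pictures are saved under pics/ and viewed, and the job is handed in when it is done.

Besides the shell and the picture viewer there is one more tool, called after "Call:" as name(argument=value, ...) on one line, values as JSON. arm_command: Moves the arm, as the interface text tells. Its arguments: {"type":"object","properties":{"rows":{"type":"array"}},"required":["rows"]}

```bash
ls; mkdir -p pics; python3 - <<'E'
from rig import *
import cv2
s=read_state();print(s)
print(tip_extent)
for n in ["side","top","wrist"]:
    f=grab_frame(n);cv2.imwrite(f"pics/{n}0.png",f["pixels"][:,:,::-1]);print(n,f["intrinsics"],f["extrinsics"])
E
```

```text
pics
{'time_s': 0.0, 'joints': array([ 1.32381475,  0.68998076, -0.19450581,  1.56635733,  0.1572985 ,
        0.90247628, -0.21513508]), 'qvel': array([ 0.00151476, -0.0002035 ,  0.00030974,  0.00016785, -0.001052  ,
       -0.00157915,  0.00126159]), 'joint_efforts': array([-1.90062792e-04, -5.27554572e+01, -1.26685593e+00, -1.53426629e+01,
       -5.26267604e-02,  6.61178885e-03,  1.66918467e-04]), 'tcp_pos': array([ 0.17300567, -0.60003955,  0.30190818]), 'ee_rot': array([ 0.56540477, -0.5647048 ,  0.42564764, -0.42455862]), 'ft_force': array([-0.77528297, -0.21768109,  0.83187498]), 'ft_torque': array([-0.00759881,  0.05660202, -0.01541409]), 'width': 1.0009333732180843}
0.064
side [[594.26947957   0.         326.13815777]
 [  0.         594.26947957 247.63551653]
 [  0.           0.           1.        ]] [[-0.95939628 -0.17768929  0.21905546  0.28512092]
 [-0.28200866  0.61932794 -0.73273735  0.63847263]
 [-0.00546758 -0.76476102 -0.64429084  0.72993051]
 [ 0.          0.          0.          1.        ]]
top [[580.50780333   0.         327.05170732]
 [  0.         580.50780333 246.96367349]
 [  0.           0.           1.        ]] [[ 0.02149485 -0.98174383  0.18898949  0.29898903]
 [-0.99970127 -0.01890629  0.01548919 -0.10335132]
 [-0.01163332 -0.18926597 -0.98185694  1.11667372]
 [ 0.          0.          0.          1.        ]]
wrist [[411.19900234   0.         318.32869237]
 [  0.         411.19900234 233.6018377 ]
 [  0.           0.           1.        ]] [[ 0.27665755 -0.91899342 -0.28091226  0.24566367]
 [-0.96096374 -0.2654991  -0.07783906 -0.57832417]
 [-0.00304837  0.29148126 -0.95657168  0.3832428 ]
 [ 0.          0.          0.          1.        ]]
```

View pics/side0.png

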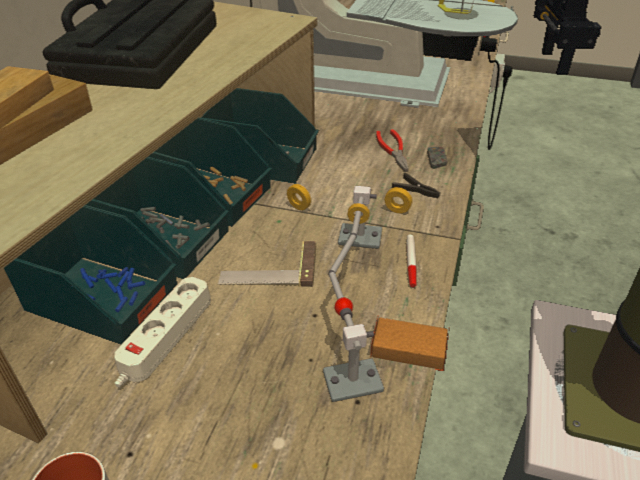

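View pics/top0.png

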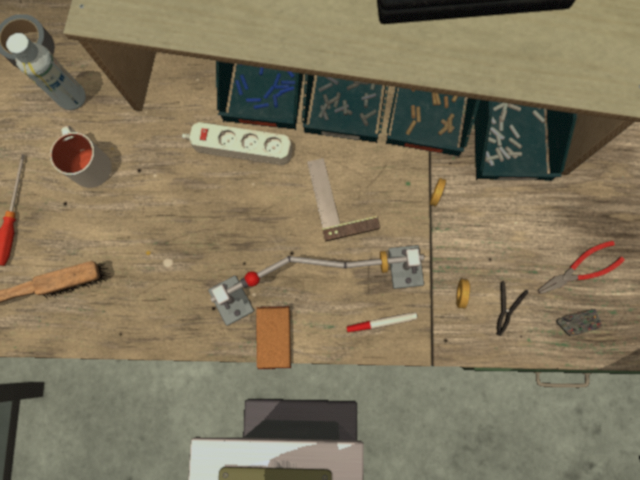

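View pics/wrist0.png

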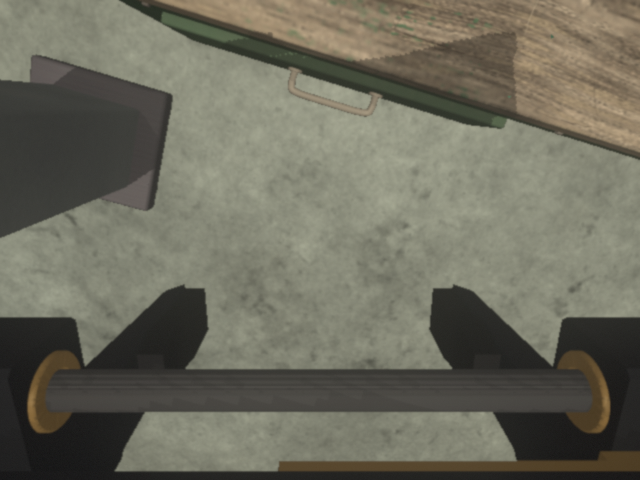

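The side view shows the rod from the start stand (362,195) to the ball (344,306). The top view shows the ring at about (384,261), corner 1 near (346,265), corner 2 near (291,259), the ball at (252,279) and the end stand at (222,295). I'll enlarge these next.

```bash
python3 - <<'E'
import cv2
t=cv2.imread('pics/top0.png');cv2.imwrite('pics/topz.png',cv2.resize(t[220:330,200:440],None,fx=3.3,fy=3.3,interpolation=cv2.INTER_CUBIC))
t=cv2.imread('pics/side0.png');cv2.imwrite('pics/sidez.png',cv2.resize(t[170:370,270:430],None,fx=3,fy=3,interpolation=cv2.INTER_CUBIC))
E
```

```text
(no output)
```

View pics/topz.png

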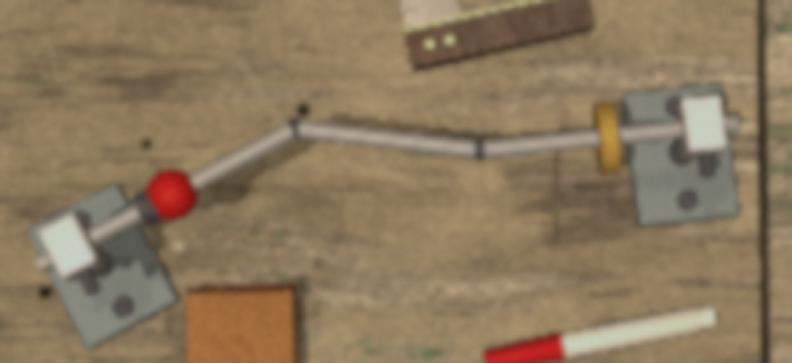

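View pics/sidez.png

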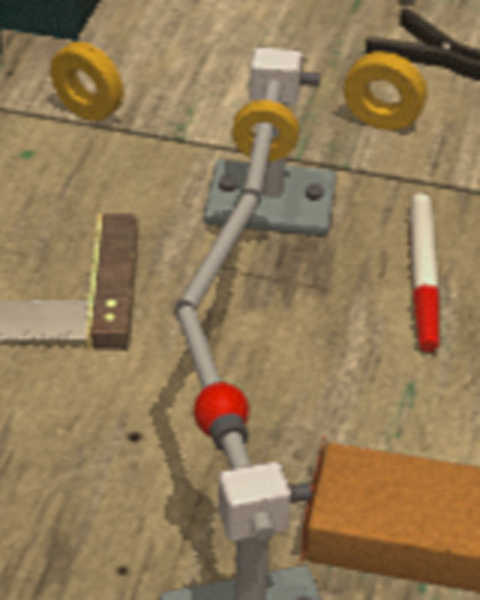

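The zoomed views show dark welds at the corners: top zoom (480,148) and (295,128), side zoom (255,192) and (184,307). Now I'll measure them.

```bash
cat > h.py <<'E'
import numpy as np, cv2
from scipy.optimize import least_squares
def ray(f,p):
    K=np.array(f["intrinsics"]);T=np.array(f["extrinsics"]);d=T[:3,:3]@np.linalg.inv(K)@np.array([p[0],p[1],1.]);return T[:3,3],d/np.linalg.norm(d)
def onz(f,p,z):
    o,d=ray(f,p);return o+d*(z-o[2])/d[2]
def tri(rs):
    A=sum(np.eye(3)-np.outer(d,d) for o,d in rs);b=sum((np.eye(3)-np.outer(d,d))@o for o,d in rs)
    x=np.linalg.solve(A,b);return x,[np.linalg.norm((np.eye(3)-np.outer(d,d))@(x-o))*1e3 for o,d in rs]
def ridge(im,a,b,half=6):
    # brightness-gray centroid across line a-b
    a=np.array(a,float);b=np.array(b,float);u=(b-a)/np.linalg.norm(b-a);n=np.array([-u[1],u[0]])
    hsv=cv2.cvtColor(im,cv2.COLOR_RGB2HSV).astype(np.float32);s=hsv[:,:,1]
    pts=[]
    t=np.arange(-half,half+.01,.25)
    for q in np.arange(0,np.linalg.norm(b-a),1.):
        P=(a+u*q)[None]+n[None]*t[:,None]
        v=cv2.remap(s,P[:,0].astype(np.float32)[None],P[:,1].astype(np.float32)[None],cv2.INTER_LINEAR)[0]
        w=np.clip(60-v,0,None)
        # component nearest centre
        if w.sum()<20: continue
        pk=np.argmax(w*np.exp(-(t/3)**2)); m=abs(t-t[pk])<3
        c=(w[m]*t[m]).sum()/w[m].sum(); pts.append(a+u*q+n*c)
    pts=np.array(pts,np.float32)
    l=cv2.fitLine(pts,cv2.DIST_HUBER,0,.01,.01).ravel()
    return l,len(pts)
def isect(l1,l2):
    A=np.array([[l1[0],-l2[0]],[l1[1],-l2[1]]]);r=np.linalg.solve(A,np.array([l2[2]-l1[2],l2[3]-l1[3]]));return np.array([l1[2]+l1[0]*r[0],l1[3]+l1[1]*r[0]])
E
python3 - <<'E'
from rig import *
from h import *
T=grab_frame("top");S=grab_frame("side")
segT=[((377,262),(350,264.5)),((341,264.3),(294,259.5)),((286,260.5),(260,274))]
segS=[((358.5,213),(356,230)),((352.5,237.5),(334,268.5)),((333,278),(340,294))]
lt=[ridge(T["pixels"],*s) for s in segT];ls=[ridge(S["pixels"],*s) for s in segS]
print(lt,ls)
ct=[isect(lt[0][0],lt[1][0]),isect(lt[1][0],lt[2][0])];cs=[isect(ls[0][0],ls[1][0]),isect(ls[1][0],ls[2][0])]
def blob(f,lo,hi,box):
    hsv=cv2.cvtColor(f["pixels"],cv2.COLOR_RGB2HSV);m=cv2.inRange(hsv,lo,hi);
    if lo[0]==0:m|=cv2.inRange(hsv,(170,lo[1],lo[2]),(180,255,255))
    k=np.zeros_like(m);x0,y0,x1,y1=box;k[y0:y1,x0:x1]=m[y0:y1,x0:x1]
    c=max(cv2.findContours(k,0,2)[0],key=cv2.contourArea);return cv2.minEnclosingCircle(c),cv2.minAreaRect(c),cv2.boundingRect(c)
red=((0,150,80),(8,255,255))
bt=blob(T,*red,(235,262,270,295));bs=blob(S,*red,(325,290,365,320))
br=((17,140,90),(28,255,255))
rt=blob(T,*br,(370,240,398,280));rs=blob(S,*br,(335,195,380,235))
print(bt,bs);print(rt,rs)
for n,a,b in [("c1",ct[0],cs[0]),("c2",ct[1],cs[1]),("ball",bt[0][0],bs[0][0]),("ring",rt[1][0],rs[1][0])]:
    print(n,a,b,"top@.1",onz(T,a,.1),"side@.1",onz(S,b,.1),"tri",*tri([ray(T,a),ray(S,b)]))
C1,C2=[tri([ray(T,a),ray(S,b)])[0] for a,b in zip(ct,cs)]
print("len",np.linalg.norm(C1-C2))
for f,l in((T,lt),(S,ls)):
    print([np.degrees(np.arctan2(*(lambda d:(d[1],d[0]))(onz(f,(q[0][2]+q[0][0]*20,q[0][3]+q[0][1]*20),.1)-onz(f,q[0][2:],.1)))) for q in l])
E
```

```text
[(array([ 9.9430501e-01, -1.0657185e-01,  3.6472391e+02,  2.6282639e+02],
      dtype=float32), 28), (array([9.93638933e-01, 1.12612985e-01, 3.20029755e+02, 2.61954834e+02],
      dtype=float32), 48), (array([  0.8789665 ,  -0.47688353, 273.0666    , 267.05716   ],
      dtype=float32), 30)] [(array([ 1.08025655e-01, -9.94148135e-01,  3.56547302e+02,  2.21102112e+02],
      dtype=float32), 18), (array([  0.51545286,  -0.8569179 , 340.93182   , 256.56552   ],
      dtype=float32), 37), (array([  0.3631331 ,   0.93173724, 335.98154   , 285.31854   ],
      dtype=float32), 18)]
(((251.43023681640625, 278.5465087890625), 7.589565753936768), ((251.6470489501953, 278.4117431640625), (14.74887752532959, 13.033892631530762), 59.036251068115234), (244, 272, 16, 15)) (((343.21697998046875, 306.1886901855469), 9.222092628479004), ((342.9500427246094, 304.85003662109375), (14.862703323364258, 17.708751678466797), 71.56504821777344), (335, 297, 18, 18))
(((383.5, 261.5), 9.823541641235352), ((383.6485595703125, 261.4851379394531), (19.40322494506836, 6.36823844909668), 84.2894058227539), (380, 25
[... 743 characters left out ...]
1886901855469) top@.1 [0.43525567 0.04514074 0.1       ] side@.1 [0.43737508 0.04353027 0.1       ] tri [0.43601742 0.0450294  0.10154557] [np.float64(0.9649874726248803), np.float64(0.9649874726249306)]
ring (383.6485595703125, 261.4851379394531) (358.0882568359375, 212.6470947265625) top@.1 [ 0.47039627 -0.1882178   0.1       ] side@.1 [ 0.47207122 -0.18562408  0.1       ] tri [ 0.47171925 -0.18830968  0.09787218] [np.float64(0.9559092844004415), np.float64(0.9559092844004594)]
len 0.10183130174150418
[np.float64(-82.68350660102111), np.float64(-95.4260744401529), np.float64(-59.88019502536746)]
[np.float64(-79.6401672367184), np.float64(-96.13407170941868), np.float64(120.78990088620604)]
```

```bash
cat > plan.py <<'E'
import numpy as np
from scipy.spatial.transform import Rotation as R
from rig import read_state
def Rt(yaw): # rod heading yaw deg; tool y down, tool x perpendicular
    x=np.array([np.cos(np.radians(yaw)),np.sin(np.radians(yaw)),0]);y=np.array([0,0,-1.]);return R.from_matrix(np.c_[x,y,np.cross(x,y)])
def rel(p,jawyaw,base=None):
    s=read_state()
    q=np.array(s["ee_rot"]);R0=R.from_quat(q[[1,2,3,0]]);p0=np.array(s["tcp_pos"])
    if base: p0,R0=base
    d=R0.inv().apply(np.array(p)-p0)*100;w=(R0.inv()*Rt(jawyaw)).as_rotvec()
    return np.round(d,2),np.round(w,3)
def show():
    s=read_state();q=np.array(s["ee_rot"]);M=R.from_quat(q[[1,2,3,0]]).as_matrix()
    print("t",round(s["time_s"],2),"p",np.round(s["tcp_pos"],4),"jaw",np.round(np.degrees(np.arctan2(M[1,0],M[0,0])),2),"y",np.round(M[:,1],3),"F",np.round(s["ft_force"],2),"T",np.round(s["ft_torque"],2),"w",round(s["width"],3),"j",np.round(s["joints"],2))
E
python3 - <<'E'
from plan import *
show()
for j in (7.3,187.3): print(rel([.4714,-.187,.25],j))
E
```

```text
t 0.25 p [ 0.1731 -0.6003  0.3024] jaw -73.91 y [-0.     0.001 -1.   ] F [-0.3  -0.12 -0.17] T [-0.02 -0.04  0.05] w 1.002 j [ 1.32  0.69 -0.19  1.57  0.16  0.9  -0.22]
(array([-31.45,   5.26,  40.11]), array([-1.000e-03, -1.417e+00, -1.000e-03]))
(array([-31.45,   5.26,  40.11]), array([ 1.000e-03,  1.724e+00, -1.000e-03]))
```

Call:
arm_command(rows=[-1,-31.45,5.2,40.1,0,-1.417,0,-1,-31.45,5.2,40.1,0,-1.417,0,-1,-31.45,5.2,40.1,0,-1.417,0,-1,-31.45,5.2,40.1,0,-1.417,0,-1,-31.45,5.2,40.1,0,-1.417,0,-1,-31.45,5.2,40.1,0,-1.417,0,-1,-31.45,5.2,40.1,0,-1.417,0,-1,-31.45,5.2,40.1,0,-1.417,0,-1,-31.45,5.2,40.1,0,-1.417,0,-1,-31.45,5.2,40.1,0,-1.417,0,-1,-31.45,5.2,40.1,0,-1.417,0,-1,-31.45,5.2,40.1,0,-1.417,0])

```text
time_s: 1.45
tcp_pos: [0.4726, -0.185, 0.2507]
ee_rot: [0.706, -0.705, -0.047, 0.046]
ft_force: [-0.1, -0.1, -1.3]
width: 1.001
```

Call:
arm_command(rows=[-1,0,0,0,0,0,0,-1,0,0,0,0,0,0,-1,0,0,0,0,0,0,-1,0,0,0,0,0,0])

```text
time_s: 1.85
tcp_pos: [0.4707, -0.1885, 0.2508]
ee_rot: [-0.706, 0.706, 0.044, -0.044]
ft_force: [-0.2, 1.2, -0.5]
width: 0.998
```

```bash
python3 - <<'E'
from plan import *
from rig import *
import cv2
show()
f=grab_frame("wrist");cv2.imwrite("pics/w1.png",f["pixels"][:,:,::-1]);print(f["extrinsics"])
E
```

```text
t 1.85 p [ 0.4707 -0.1885  0.2508] jaw 7.13 y [-0.    -0.001 -1.   ] F [-0.25  1.16 -0.51] T [-0.05 -0.08 -0.  ] w 0.998 j [ 0.6   0.65 -0.5   1.96  0.5   0.65 -0.09]
[[ 9.92318915e-01  1.18364367e-01  3.59589591e-02  4.61428039e-01]
 [ 1.23705973e-01 -9.49360083e-01 -2.88811815e-01 -1.12587116e-01]
 [-4.70271496e-05  2.91041765e-01 -9.56710347e-01  3.32004008e-01]
 [ 0.00000000e+00  0.00000000e+00  0.00000000e+00  1.00000000e+00]]
```

View pics/w1.png

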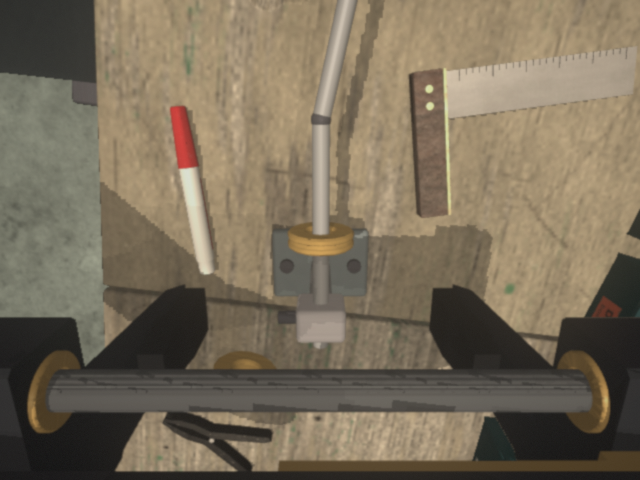

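The wrist view shows the ring at about (320,240), straddling the first length, and corner 1 at (321,119). The marker and the square are clear of it.

```bash
python3 - <<'E'
from rig import *
from h import *
import h
f=grab_frame("wrist");S=grab_frame("top")
l1,n=ridge(f["pixels"],(320,215),(321,130),12)
l2,n2=ridge(f["pixels"],(323,108),(345,10),12)
c=isect(l1,l2);print(l1,l2,c,onz(f,c,.1))
for l in(l1,l2):
    d=onz(f,(l[2]+l[0]*20,l[3]+l[1]*20),.1)-onz(f,l[2:],.1);print(np.degrees(np.arctan2(d[1],d[0])))
print("tri c1",tri([ray(f,c),ray(S,(345.7,264.86))]))
hsv=cv2.cvtColor(f["pixels"],cv2.COLOR_RGB2HSV);m=cv2.inRange(hsv,(15,130,60),(28,255,255));k=m*0;k[215:265,280:360]=m[215:265,280:360]
ct=max(cv2.findContours(k,0,2)[0],key=cv2.contourArea);x,y,w,hh=cv2.boundingRect(ct);print(x,y,w,hh)
# widest columns: left and right extremes at ring centre height
for z in(.094,.096,.098): print(onz(f,(x,y+hh/2),z),onz(f,(x+w,y+hh/2),z))
a=(x+w/2,y+hh/2);print(tri([ray(f,a),ray(S,(383.6,261.5))]))
E
```

```text
[ 1.0550260e-02 -9.9994433e-01  3.2051285e+02  1.7250310e+02] [ 2.1866736e-01 -9.7579944e-01  3.3499268e+02  5.4425877e+01] [321.10477 116.40038] [ 0.46357228 -0.11613693  0.1       ]
96.62281067250814
84.13070361413895
tri c1 (array([ 0.4635889 , -0.1186565 ,  0.09651351]), [np.float64(2.4616230339139444), np.float64(2.4616230339139262)])
289 233 62 23
[ 0.4536807  -0.19321751  0.094     ] [ 0.49120284 -0.18851965  0.094     ]
[ 0.45374678 -0.19253759  0.096     ] [ 0.49095364 -0.18787921  0.096     ]
[ 0.45381286 -0.19185767  0.098     ] [ 0.49070443 -0.18723876  0.098     ]
(array([ 0.47134563, -0.18861812,  0.09937136]), [np.float64(0.9569712597143843), np.float64(0.9569712597143036)])
```

Call:
arm_command(rows=[-1,0.1,4,0,0,0,0,-1,0.1,7,0,0,0,0,-1,0.1,9,0,0,0,0,-1,0.1,10,0,0,0,0,-1,0.1,11,0,0,0,0,-1,0.1,11,0,0,0,0,-1,0.1,11,0,0,0,0])

```text
time_s: 2.7
tcp_pos: [0.4728, -0.1871, 0.1412]
ee_rot: [-0.706, 0.706, 0.045, -0.045]
ft_force: [0.1, 0.3, 0.7]
width: 1.001
```

```bash
python3 - <<'E'
from plan import *
from rig import *
import cv2
show()
f=grab_frame("wrist");cv2.imwrite("pics/w2.png",f["pixels"][:,:,::-1])
f=grab_frame("side");cv2.imwrite("pics/s2.png",cv2.resize(f["pixels"][120:360,250:450,::-1],None,fx=2.5,fy=2.5))
E
```

```text
t 2.7 p [ 0.4728 -0.1871  0.1412] jaw 7.28 y [ 0.001 -0.    -1.   ] F [0.09 0.34 0.67] T [ 0.01 -0.1   0.02] w 1.001 j [ 0.48  0.83 -0.32  2.03  0.66  0.38 -0.24]
```

View pics/w2.png

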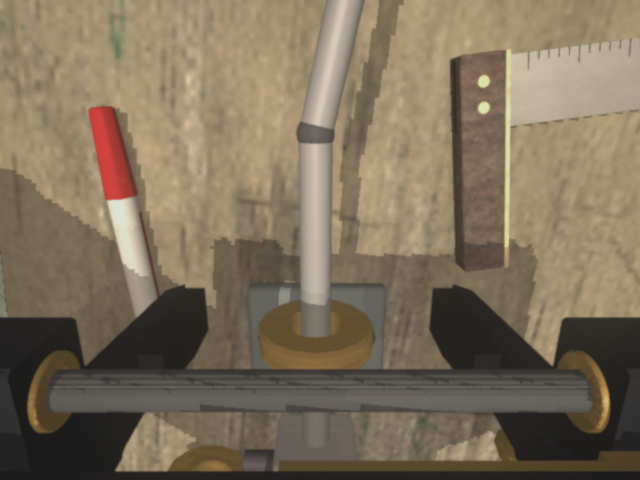

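View pics/s2.png

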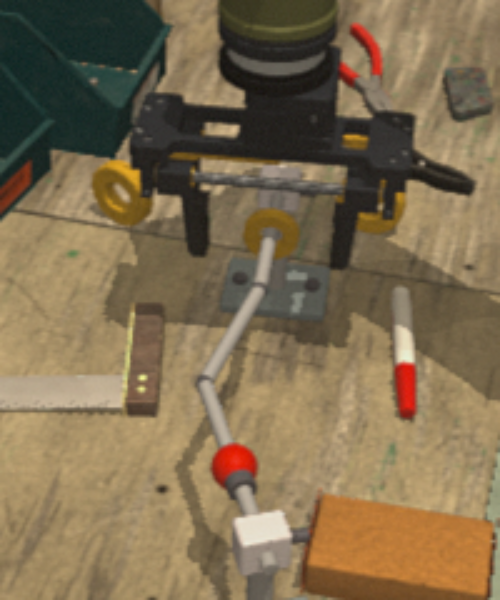

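Call:
arm_command(rows=[-1,-0.1,0,-0.1,0,0,0,-1,-0.1,0,-0.1,0,0,0,0,-0.1,0,-0.1,0,0,0,0,-0.1,0,-0.1,0,0,0,0,-0.1,0,-0.1,0,0,0,0.1,-0.1,0,-0.1,0,0,0,0.3,-0.1,0,-0.1,0,0,0,0.3,-0.1,0,-0.1,0,0,0,0.3,-0.1,0,-0.1,0,0,0])

```text
time_s: 3.7
tcp_pos: [0.4715, -0.1882, 0.1407]
ee_rot: [-0.706, 0.706, 0.045, -0.045]
ft_force: [-0.2, -0.6, -0.6]
width: 0.429
```

```bash
python3 - <<'E'
from plan import *
show()
E
```

```text
t 3.7 p [ 0.4715 -0.1882  0.1407] jaw 7.28 y [-0. -0. -1.] F [-0.23 -0.65 -0.6 ] T [-0.05 -0.09  0.04] w 0.429 j [ 0.48  0.83 -0.32  2.04  0.67  0.38 -0.24]
```

Call:
arm_command(rows=[1,0,0,0,0,0,0,1,0,0,0,0,0,0,1,0,0,0,0,0,0])

```text
time_s: 4.0
tcp_pos: [0.4715, -0.1882, 0.1407]
ee_rot: [-0.706, 0.706, 0.045, -0.045]
ft_force: [0.2, 0.4, -0.3]
width: 0.428
```

```bash
python3 - <<'E'
from plan import *
from rig import *
import cv2
show()
f=grab_frame("wrist");cv2.imwrite("pics/w3.png",f["pixels"][:,:,::-1])
f=grab_frame("side");cv2.imwrite("pics/s3.png",cv2.resize(f["pixels"][150:290,300:420,::-1],None,fx=4,fy=4))
E
```

```text
t 4.0 p [ 0.4715 -0.1882  0.1407] jaw 7.28 y [ 0. -0. -1.] F [ 0.24  0.42 -0.33] T [-0.06 -0.09  0.02] w 0.428 j [ 0.48  0.83 -0.32  2.04  0.67  0.38 -0.24]
```

View pics/w3.png

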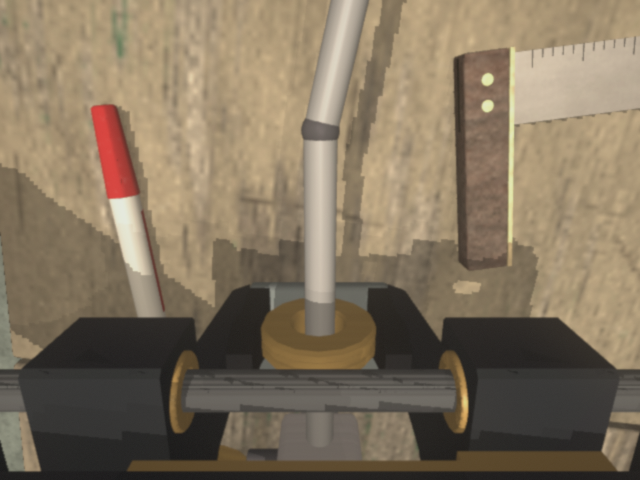

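View pics/s3.png

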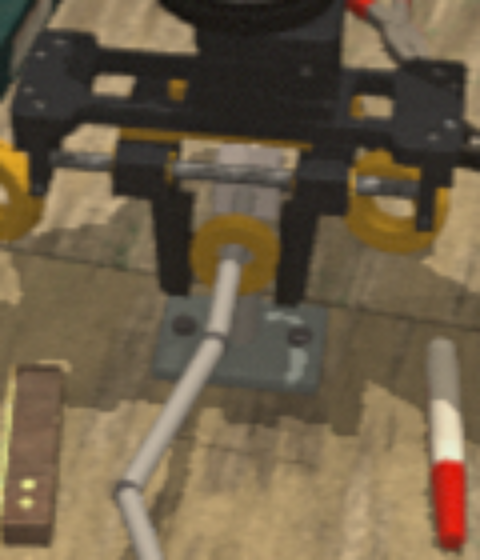

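The ring is gripped and the bore is centred on the rod (column 319). Next I'll lift 4 mm and slide 45 mm along the first length.

Call:
arm_command(rows=[1,0,-0.2,0,0,0,0,1,0,-0.4,0,0,0,0,1,0,-0.4,0.3,0,0,0,1,0,-0.4,0.7,0,0,0,1,0,-0.4,1.2,0,0,0,1,0,-0.4,1.7,0,0,0,1,0,-0.4,2.2,0,0,0,1,0,-0.4,2.7,0,0,0,1,0,-0.4,3.2,0,0,0,1,0,-0.4,3.7,0,0,0,1,0,-0.4,4.2,0,0,0,1,0,-0.4,4.5,0,0,0])

```text
time_s: 5.3
tcp_pos: [0.4658, -0.1429, 0.1447]
ee_rot: [0.706, -0.706, -0.045, 0.045]
ft_force: [1.3, 0.6, -1.0]
width: 0.43
```

Call:
arm_command(rows=[1,0,0,0,0,0,0,1,0,0,0,0,0,0])

```text
time_s: 5.5
tcp_pos: [0.4658, -0.1437, 0.1447]
ee_rot: [-0.706, 0.706, 0.045, -0.045]
ft_force: [0.0, -0.2, -0.7]
width: 0.432
```

```bash
python3 - <<'E'
from plan import *
from rig import *
from h import *
show()
f=grab_frame("wrist");cv2.imwrite("pics/w4.png",f["pixels"][:,:,::-1])
f=grab_frame("side");cv2.imwrite("pics/s4.png",cv2.resize(f["pixels"][180:320,290:410,::-1],None,fx=4,fy=4))
E
```

```text
t 5.5 p [ 0.4658 -0.1437  0.1447] jaw 7.27 y [ 0. -0. -1.] F [ 0.03 -0.21 -0.72] T [-0.03 -0.12  0.02] w 0.432 j [ 0.38  0.8  -0.28  2.09  0.66  0.33 -0.33]
```

View pics/w4.png

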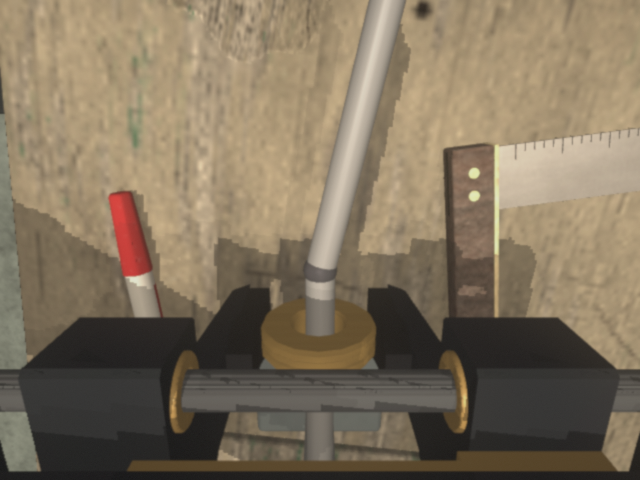

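View pics/s4.png

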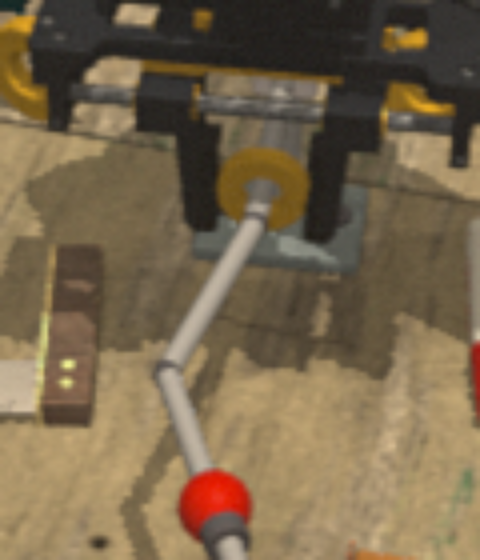

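The ring is centred, with the rod at column 320 and corner 1 at (320,270) in the wrist view. I'll measure the distance to the corner and the second heading from here.

```bash
python3 - <<'E'
from rig import *
from h import *
f=grab_frame("wrist")
l2,n2=ridge(f["pixels"],(326,245),(380,20),22)
c=(320.5,270.5);print(n2,onz(f,c,.1),onz(f,(320.5,273),.105),onz(f,(320.5,267),.105))
d=onz(f,(l2[2]+l2[0]*20,l2[3]+l2[1]*20),.1)-onz(f,l2[2:],.1);print(np.degrees(np.arctan2(d[1],d[0])))
l1=np.array([0,1,320,300]);print(onz(f,isect(l1,l2),.1))
E
```

```text
232 [ 0.46349994 -0.1185067   0.1       ] [ 0.46332421 -0.11734679  0.105     ] [ 0.46306539 -0.11532766  0.105     ]
84.67997958171595
[ 0.46331464 -0.11835475  0.1       ]
```

```bash
cat > path.py <<'E'
from plan import *
def pose(s,C,h1,h2,L=10,inn=0.0):  # s mm relative to corner; returns xy, heading
    C=np.array(C);u=lambda h:np.array([np.cos(np.radians(h)),np.sin(np.radians(h))])
    p=C+u(h1 if s<0 else h2)*s/1000
    k=np.clip((s+L)/(2*L),0,1);h=h1+(h2-h1)*k
    b=u(h2)-u(h1);b/=np.linalg.norm(b);p=p+b*inn/1000*max(0,1-abs(s)/L)
    return p,h
def rows(ss,C,h1,h2,z,base,**k):
    b=(np.array(base[:3]),Rt(base[3]))
    for s in ss:
        p,h=pose(s,C,h1,h2,**k);d,w=rel([*p,z],h-90,b);print(s,d,w)
E
python3 - <<'E'
from path import *
rows([-22,-18,-14,-10,-7,-4,-1,2,5,8,11,15],[.463,-.1187],97.2,84.5,.1447,(.4658,-.1437,.1447,7.28))
E
```

```text
-22 [0.04 0.   0.32] [0.    0.001 0.   ]
-18 [0.04 0.   0.72] [0.    0.001 0.   ]
-14 [0.04 0.   1.12] [0.    0.001 0.   ]
-10 [0.04 0.   1.52] [0.    0.001 0.   ]
-7 [0.04 0.   1.82] [0.    0.035 0.   ]
-4 [0.04 0.   2.12] [0.    0.068 0.   ]
-1 [0.04 0.   2.42] [0.    0.101 0.   ]
2 [0.08 0.   2.71] [0.    0.134 0.   ]
5 [0.15 0.   3.  ] [0.    0.168 0.   ]
8 [0.22 0.   3.3 ] [0.    0.201 0.   ]
11 [0.28 0.   3.59] [0.    0.223 0.   ]
15 [0.37 0.   3.98] [0.    0.223 0.   ]
```

Call:
arm_command(rows=[1,0,0,0.3,0,0,0,1,0,0,0.7,0,0,0,1,0,0,1.1,0,0,0,1,0,0,1.5,0,0,0,1,0.02,0,1.8,0,0.035,0,1,0.03,0,2.1,0,0.07,0,1,0.04,0,2.4,0,0.1,0,1,0.07,0,2.7,0,0.135,0,1,0.14,0,3.0,0,0.17,0,1,0.2,0,3.3,0,0.2,0,1,0.27,0,3.6,0,0.223,0,1,0.36,0,4.0,0,0.223,0])

```text
time_s: 6.85
tcp_pos: [0.4643, -0.1033, 0.1447]
ee_rot: [-0.706, 0.706, -0.034, 0.034]
ft_force: [0.1, 0.0, -1.2]
width: 0.431
```

Call:
arm_command(rows=[1,0,0,0,0,0,0,1,0,0,0,0,0,0])

```text
time_s: 7.05
tcp_pos: [0.4643, -0.1034, 0.1447]
ee_rot: [-0.706, 0.706, -0.034, 0.034]
ft_force: [0.7, -0.2, -0.8]
width: 0.428
```

```bash
python3 - <<'E'
from plan import *
from rig import *
from h import *
show()
f=grab_frame("wrist");cv2.imwrite("pics/w5.png",f["pixels"][:,:,::-1])
E
```

```text
t 7.05 p [ 0.4643 -0.1034  0.1447] jaw -5.48 y [-0. -0. -1.] F [ 0.72 -0.21 -0.75] T [-0.05 -0.09 -0.01] w 0.428 j [ 0.25  0.79 -0.2   2.13  0.56  0.27 -0.54]
```

View pics/w5.png

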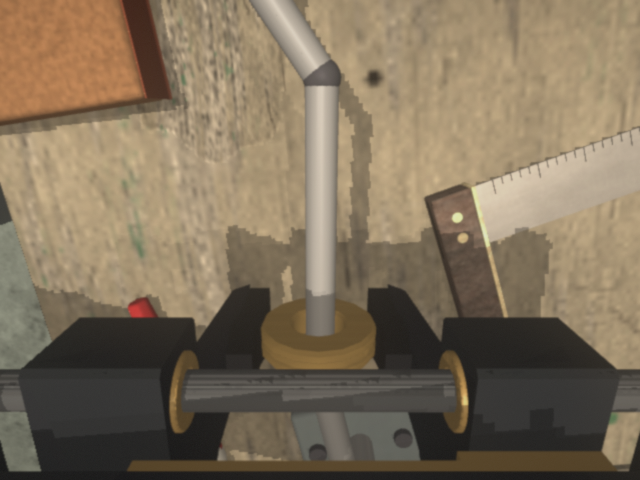

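Round corner 1 with no contact force; the rod is at column 321, running straight ahead. I'll go 55 mm along the second length.

Call:
arm_command(rows=[1,0.02,0,0.4,0,0,0,1,0.02,0,0.9,0,0,0,1,0.02,0,1.4,0,0,0,1,0.02,0,1.9,0,0,0,1,0.02,0,2.4,0,0,0,1,0.02,0,2.9,0,0,0,1,0.02,0,3.4,0,0,0,1,0.02,0,3.9,0,0,0,1,0.02,0,4.4,0,0,0,1,0.02,0,4.9,0,0,0,1,0.02,0,5.3,0,0,0,1,0.02,0,5.5,0,0,0])

```text
time_s: 8.3
tcp_pos: [0.4699, -0.0482, 0.1447]
ee_rot: [0.706, -0.706, 0.034, -0.034]
ft_force: [-0.3, 0.3, -0.7]
width: 0.435
```

Call:
arm_command(rows=[1,0,0,0,0,0,0,1,0,0,0,0,0,0])

```text
time_s: 8.5
tcp_pos: [0.4697, -0.0489, 0.1447]
ee_rot: [-0.706, 0.706, -0.034, 0.034]
ft_force: [0.4, 0.3, -0.7]
width: 0.433
```

```bash
python3 - <<'E'
from plan import *
from rig import *
from h import *
show()
f=grab_frame("wrist");cv2.imwrite("pics/w6.png",f["pixels"][:,:,::-1])
E
```

```text
t 8.5 p [ 0.4697 -0.0489  0.1447] jaw -5.51 y [-0. -0. -1.] F [ 0.38  0.27 -0.74] T [-0.02 -0.13  0.04] w 0.433 j [ 0.12  0.79 -0.18  2.14  0.53  0.25 -0.62]
```

View pics/w6.png

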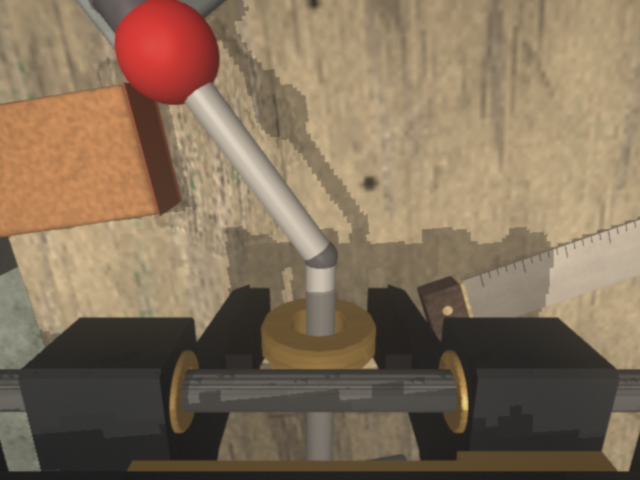

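The ring is still centred (column 320). Corner 2 is at about (321,254) and the ball at (167,51). I'll measure both.

```bash
python3 - <<'E'
from rig import *
from h import *
f=grab_frame("wrist")
l3,n=ridge(f["pixels"],(309,232),(212,105),20)
l1=np.array([0,1,320.5,300.]);c=isect(l1,l3);C=onz(f,c,.1);print(n,c,C)
d=onz(f,(l3[2]-abs(l3[0])*20,l3[3]-abs(l3[1])*20),.1)-onz(f,l3[2:],.1);print("h3",np.degrees(np.arctan2(d[1],d[0])))
hsv=cv2.cvtColor(f["pixels"],cv2.COLOR_RGB2HSV);m=cv2.inRange(hsv,(0,150,60),(8,255,255))|cv2.inRange(hsv,(170,150,60),(180,255,255))
ct=max(cv2.findContours(m,0,2)[0],key=cv2.contourArea);e=cv2.minEnclosingCircle(ct);print(e)
B=onz(f,e[0],.1);print("ball",B,np.linalg.norm(B-C),np.degrees(np.arctan2(*(B-C)[[1,0]])))
E
python3 - <<'E'
import sys;sys.path.insert(0,'.')
E
```

```text
160 [320.5        247.02048401] [ 0.47359425 -0.0155597   0.1       ]
h3 120.42711871125289
((165.61050415039062, 51.04633331298828), 54.683738708496094)
ball [0.43567304 0.04674939 0.1       ] 0.0729413497943388 121.32462475650719
```

```bash
python3 - <<'E'
from path import *
rows([-27,-23,-19,-16,-13,-10,-8,-6,-4,-2,0],[.4726,-.0188],84.5,120.2,.1447,(.4697,-.0489,.1447,-5.5),inn=.8)
E
```

```text
-27 [0.   0.   0.32] [0. 0. 0.]
-23 [0.   0.   0.72] [0. 0. 0.]
-19 [0.   0.   1.12] [0. 0. 0.]
-16 [0.   0.   1.42] [0. 0. 0.]
-13 [0.   0.   1.72] [0. 0. 0.]
-10 [0.   0.   2.02] [0. 0. 0.]
-8 [-0.02  0.    2.22] [ 0.    -0.062  0.   ]
-6 [-0.03  0.    2.41] [ 0.    -0.125  0.   ]
-4 [-0.05  0.    2.61] [ 0.    -0.187  0.   ]
-2 [-0.06  0.    2.8 ] [ 0.    -0.249  0.   ]
0 [-0.08  0.    3.  ] [ 0.    -0.312  0.   ]
```

Call:
arm_command(rows=[1,0,0,0.3,0,0,0,1,0,0,0.7,0,0,0,1,0,0,1.1,0,0,0,1,0,0,1.4,0,0,0,1,0,0,1.7,0,0,0,1,0,0,2.0,0,0,0,1,-0.02,0,2.2,0,-0.06,0,1,-0.03,0,2.4,0,-0.125,0,1,-0.05,0,2.6,0,-0.19,0,1,-0.06,0,2.8,0,-0.25,0,1,-0.08,0,3.0,0,-0.31,0,1,-0.08,0,3.0,0,-0.31,0])

```text
time_s: 9.8
tcp_pos: [0.4719, -0.0184, 0.1447]
ee_rot: [0.703, -0.703, -0.076, 0.076]
ft_force: [-0.0, 0.4, -1.1]
width: 0.43
```

```bash
python3 - <<'E'
from plan import *
from rig import *
from h import *
show()
f=grab_frame("wrist");cv2.imwrite("pics/w7.png",f["pixels"][:,:,::-1])
E
```

```text
t 9.8 p [ 0.4719 -0.0184  0.1447] jaw 12.3 y [ 0.  0. -1.] F [-0.    0.41 -1.08] T [ 0.   -0.08 -0.01] w 0.43 j [ 0.08  0.79 -0.23  2.14  0.64  0.28 -0.49]
```

View pics/w7.png

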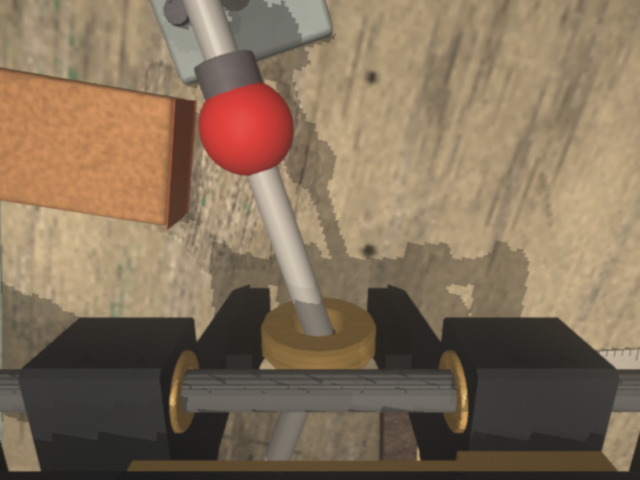

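The corner is inside the ring and nothing is touching. I'll do the second half of the turn.

```bash
python3 - <<'E'
from path import *
rows([2,4,6,8,10,12,15,18,21],[.4726,-.0188],84.5,120.2,.1447,(.4719,-.0186,.1447,12.3),inn=.8)
E
```

```text
2 [-0.06  0.    0.16] [ 0.    -0.063  0.   ]
4 [-0.11  0.    0.35] [ 0.    -0.125  0.   ]
6 [-0.15  0.    0.54] [ 0.    -0.188  0.   ]
8 [-0.2   0.    0.73] [ 0.   -0.25  0.  ]
10 [-0.24  0.    0.92] [ 0.    -0.312  0.   ]
12 [-0.3   0.    1.11] [ 0.    -0.312  0.   ]
15 [-0.4   0.    1.39] [ 0.    -0.312  0.   ]
18 [-0.49  0.    1.68] [ 0.    -0.312  0.   ]
21 [-0.58  0.    1.96] [ 0.    -0.312  0.   ]
```

Call:
arm_command(rows=[1,-0.05,0,0.17,0,-0.06,0,1,-0.1,0,0.36,0,-0.125,0,1,-0.15,0,0.54,0,-0.19,0,1,-0.2,0,0.73,0,-0.25,0,1,-0.24,0,0.92,0,-0.31,0,1,-0.3,0,1.11,0,-0.31,0,1,-0.4,0,1.4,0,-0.31,0,1,-0.49,0,1.68,0,-0.31,0,1,-0.49,0,1.68,0,-0.31,0])

```text
time_s: 10.75
tcp_pos: [0.4632, -0.0028, 0.1447]
ee_rot: [0.683, -0.683, -0.183, 0.183]
ft_force: [0.1, -0.6, -0.4]
width: 0.432
```

```bash
python3 - <<'E'
from plan import *
from rig import *
from h import *
show()
f=grab_frame("wrist");cv2.imwrite("pics/w8.png",f["pixels"][:,:,::-1])
hsv=cv2.cvtColor(f["pixels"],cv2.COLOR_RGB2HSV);m=cv2.inRange(hsv,(0,150,60),(8,255,255))|cv2.inRange(hsv,(170,150,60),(180,255,255))
ct=max(cv2.findContours(m,0,2)[0],key=cv2.contourArea);e=cv2.minEnclosingCircle(ct);B=onz(f,e[0],.1);p=np.array(read_state()["tcp_pos"]);print(e,B,np.linalg.norm((B-p)[:2]),np.degrees(np.arctan2(*(B-p)[[1,0]])))
E
```

```text
t 10.75 p [ 0.4632 -0.0028  0.1447] jaw 30.03 y [-0.  0. -1.] F [ 0.12 -0.57 -0.4 ] T [-0.01 -0.17  0.01] w 0.432 j [ 0.08  0.79 -0.27  2.16  0.77  0.28 -0.34]
((320.19378662109375, 176.3553466796875), 44.77281951904297) [0.43609346 0.04654988 0.1       ] 0.05667949265674512 118.80029267534285
```

View pics/w8.png

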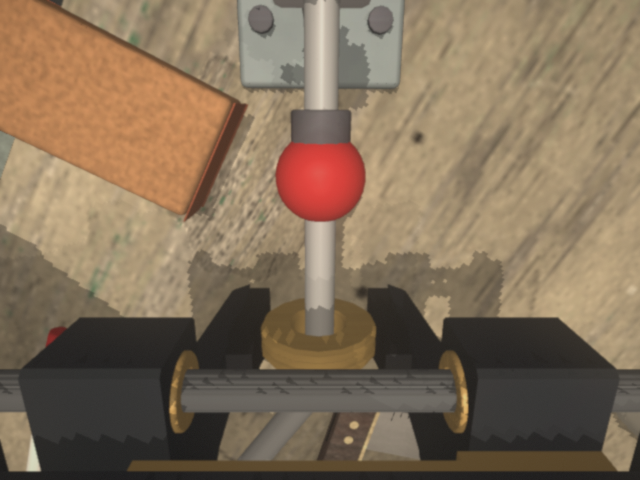

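The ring is centred on the last length and the ball is straight ahead (320,176). I expect contact after about 41 mm, so I'll go 34 mm and then feel.

Call:
arm_command(rows=[1,0,0,0.4,0,0,0,1,0,0,0.8,0,0,0,1,0,0,1.2,0,0,0,1,0,0,1.6,0,0,0,1,0,0,2.0,0,0,0,1,0,0,2.4,0,0,0,1,0,0,2.8,0,0,0,1,0,0,3.1,0,0,0,1,0,0,3.3,0,0,0,1,0,0,3.4,0,0,0,1,0,0,3.4,0,0,0])

```text
time_s: 11.9
tcp_pos: [0.4464, 0.0261, 0.1447]
ee_rot: [-0.683, 0.683, 0.183, -0.183]
ft_force: [0.2, 0.7, -1.5]
width: 0.432
```

```bash
python3 - <<'E'
from plan import *
from rig import *
from h import *
show()
f=grab_frame("wrist");cv2.imwrite("pics/w9.png",f["pixels"][:,:,::-1])
E
```

```text
t 11.9 p [0.4464 0.0261 0.1447] jaw 30.03 y [ 0. -0. -1.] F [ 0.23  0.71 -1.51] T [-0.07 -0.04 -0.02] w 0.432 j [-0.03  0.78 -0.22  2.21  0.77  0.22 -0.42]
```

View pics/w9.png

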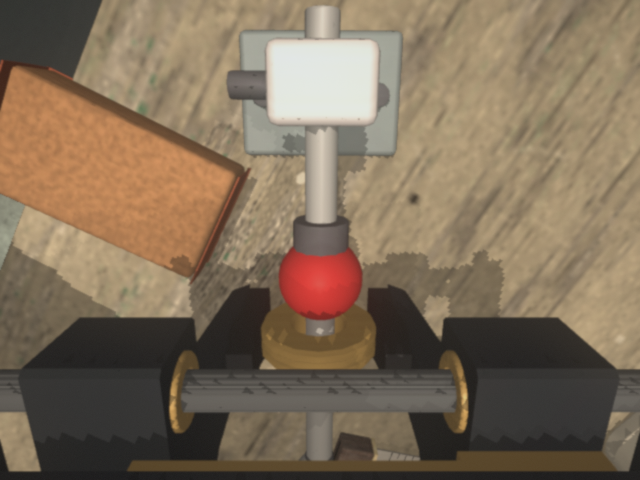

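Call:
arm_command(rows=[1,0,0,0.1,0,0,0,1,0,0,0.2,0,0,0,1,0,0,0.3,0,0,0,1,0,0,0.4,0,0,0,1,0,0,0.4,0,0,0])

```text
time_s: 12.45
tcp_pos: [0.4444, 0.0296, 0.1447]
ee_rot: [0.683, -0.683, -0.183, 0.183]
ft_force: [0.5, -0.4, -0.7]
width: 0.433
```

Call:
arm_command(rows=[1,0,0,0.05,0,0,0,1,0,0,0.1,0,0,0,1,0,0,0.1,0,0,0])

```text
time_s: 12.75
tcp_pos: [0.444, 0.0303, 0.1447]
ee_rot: [-0.683, 0.683, 0.183, -0.183]
ft_force: [-0.4, -1.0, 0.6]
width: 0.428
```

Call:
arm_command(rows=[1,0,0,0.03,0,0,0,1,0,0,0.05,0,0,0,1,0,0,0.05,0,0,0])

```text
time_s: 13.05
tcp_pos: [0.4438, 0.0306, 0.1447]
ee_rot: [-0.683, 0.683, 0.183, -0.183]
ft_force: [1.1, -1.2, -0.6]
width: 0.429
```

Call:
arm_command(rows=[1,0,0,0.03,0,0,0,1,0,0,0.05,0,0,0,1,0,0,0.05,0,0,0])

```text
time_s: 13.35
tcp_pos: [0.4437, 0.0308, 0.1447]
ee_rot: [-0.683, 0.683, 0.183, -0.183]
ft_force: [1.2, -2.1, -1.1]
width: 0.434
```

Call:
arm_command(rows=[1,0,0,0.03,0,0,0,1,0,0,0.05,0,0,0,1,0,0,0.05,0,0,0])

```text
time_s: 13.65
tcp_pos: [0.4436, 0.0311, 0.1447]
ee_rot: [-0.683, 0.683, 0.183, -0.183]
ft_force: [3.0, -4.0, -1.0]
width: 0.431
```

Contact with the ball: the reaction is about 5 N straight back along the rod. I'll hold for 1.2 s.

Call:
arm_command(rows=[1,0,0,0.01,0,0,0,1,0,0,0.01,0,0,0,1,0,0,0.01,0,0,0,1,0,0,0.01,0,0,0,1,0,0,0.01,0,0,0,1,0,0,0.01,0,0,0])

```text
time_s: 14.25
tcp_pos: [0.4435, 0.0311, 0.1448]
ee_rot: [-0.683, 0.683, 0.183, -0.183]
ft_force: [2.1, -4.4, -1.1]
width: 0.434
```

Call:
arm_command(rows=[1,0,0,0,0,0,0,1,0,0,0,0,0,0,1,0,0,0,0,0,0,1,0,0,0,0,0,0,1,0,0,0,0,0,0,1,0,0,0,0,0,0,1,0,0,0,0,0,0])

```text
time_s: 14.95
tcp_pos: [0.4436, 0.0311, 0.1448]
ee_rot: [-0.683, 0.683, 0.183, -0.183]
ft_force: [3.7, -4.5, -1.3]
width: 0.431
```

```bash
python3 - <<'E'
from plan import *
from rig import *
from h import *
show()
f=grab_frame("wrist");cv2.imwrite("pics/w10.png",f["pixels"][:,:,::-1])
f=grab_frame("side");cv2.imwrite("pics/s10.png",cv2.resize(f["pixels"][220:360,270:410,::-1],None,fx=4,fy=4))
E
```

```text
t 14.95 p [0.4436 0.0311 0.1448] jaw 29.97 y [ 0.001 -0.001 -1.   ] F [ 3.71 -4.47 -1.27] T [-0.89 -0.74 -0.05] w 0.431 j [-0.05  0.78 -0.21  2.22  0.77  0.21 -0.43]
```

View pics/w10.png

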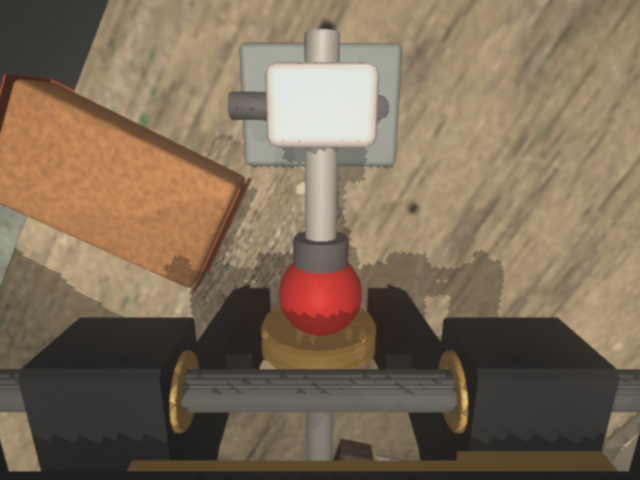

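View pics/s10.png

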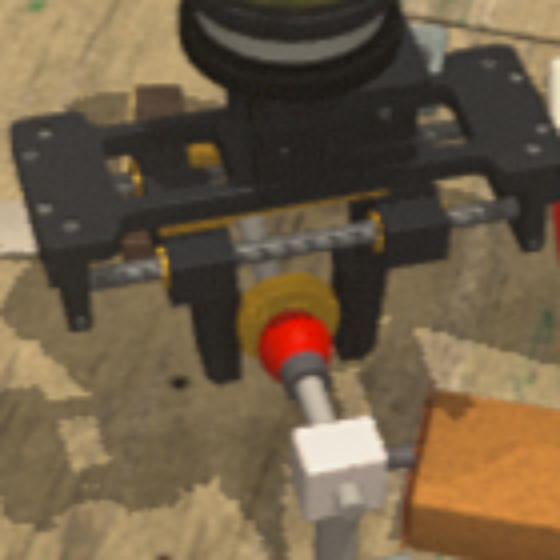

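Pressed at about 5–6 N for roughly 1.3 s. So that it doesn't kick away when it drops, I'll ease back, lower the ring nearly to its hanging height, touch again and open.

Call:
arm_command(rows=[1,0,0,-0.2,0,0,0,1,0,0,-0.4,0,0,0,1,0,0.2,-0.4,0,0,0,1,0,0.35,-0.4,0,0,0,1,0,0.35,-0.4,0,0,0,1,0,0.35,-0.4,0,0,0])

```text
time_s: 15.65
tcp_pos: [0.445, 0.0285, 0.1411]
ee_rot: [0.683, -0.683, -0.183, 0.183]
ft_force: [1.0, -1.3, -0.9]
width: 0.432
```

Call:
arm_command(rows=[1,0,0,0.04,0,0,0,1,0,0,0.08,0,0,0,1,0,0,0.08,0,0,0])

```text
time_s: 15.95
tcp_pos: [0.4448, 0.0291, 0.1413]
ee_rot: [-0.683, 0.683, 0.183, -0.183]
ft_force: [-0.0, -0.1, -1.1]
width: 0.429
```

Call:
arm_command(rows=[1,0,0,0.03,0,0,0,1,0,0,0.05,0,0,0,1,0,0,0.05,0,0,0])

```text
time_s: 16.25
tcp_pos: [0.4445, 0.0294, 0.1412]
ee_rot: [-0.683, 0.683, 0.183, -0.183]
ft_force: [0.5, -0.4, -0.1]
width: 0.428
```

Call:
arm_command(rows=[1,0,0,0.03,0,0,0,1,0,0,0.05,0,0,0,1,0,0,0.05,0,0,0])

```text
time_s: 16.55
tcp_pos: [0.4444, 0.0296, 0.1412]
ee_rot: [-0.683, 0.683, 0.183, -0.183]
ft_force: [0.7, -1.0, -1.3]
width: 0.431
```

Call:
arm_command(rows=[1,0,0,0.03,0,0,0,1,0,0,0.05,0,0,0,1,0,0,0.05,0,0,0])

```text
time_s: 16.85
tcp_pos: [0.4442, 0.0299, 0.1412]
ee_rot: [-0.683, 0.683, 0.183, -0.183]
ft_force: [1.6, -2.3, -0.9]
width: 0.436
```

Touching again at about 3 N. I'll hold for 1 s here too, then open.

Call:
arm_command(rows=[1,0,0,0.03,0,0,0,1,0,0,0.03,0,0,0,1,0,0,0.03,0,0,0,1,0,0,0.03,0,0,0,1,0,0,0.03,0,0,0,1,0,0,0.03,0,0,0,1,0,0,0.03,0,0,0,1,0,0,0.03,0,0,0,1,0,0,0.03,0,0,0,1,0,0,0.03,0,0,0,1,0,0,0.03,0,0,0])

```text
time_s: 17.95
tcp_pos: [0.444, 0.0303, 0.1412]
ee_rot: [-0.683, 0.683, 0.183, -0.183]
ft_force: [3.2, -4.4, -2.2]
width: 0.431
```

Call:
arm_command(rows=[0,0,0,0,0,0,0,-0.3,0,0,0,0,0,0,-1,0,0,0,0,0,0,-1,0,0,0,0,0,0,-1,0,0,0,0,0,0,-1,0,0,0,0,0,0,-1,0,0,0,0,0,0,-1,0,0,0,0,0,0])

```text
time_s: 18.75
tcp_pos: [0.4439, 0.0305, 0.1412]
ee_rot: [-0.683, 0.683, 0.183, -0.183]
ft_force: [0.0, -0.7, -0.2]
width: 0.999
```

```bash
python3 - <<'E'
from plan import *
from rig import *
from h import *
show()
f=grab_frame("wrist");cv2.imwrite("pics/w11.png",f["pixels"][:,:,::-1])
f=grab_frame("side");cv2.imwrite("pics/s11.png",cv2.resize(f["pixels"][220:360,270:410,::-1],None,fx=4,fy=4))
E
```

```text
t 18.75 p [0.4439 0.0305 0.1412] jaw 30.03 y [ 0. -0. -1.] F [ 0.   -0.68 -0.23] T [-0.02 -0.05 -0.01] w 0.999 j [-0.05  0.79 -0.2   2.22  0.78  0.2  -0.43]
```

View pics/w11.png

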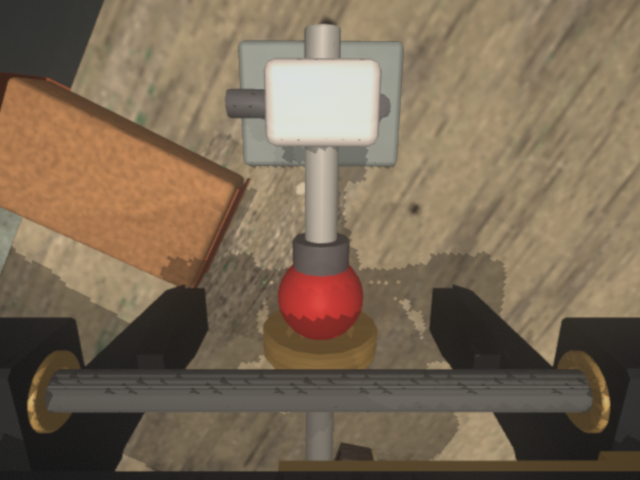

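View pics/s11.png

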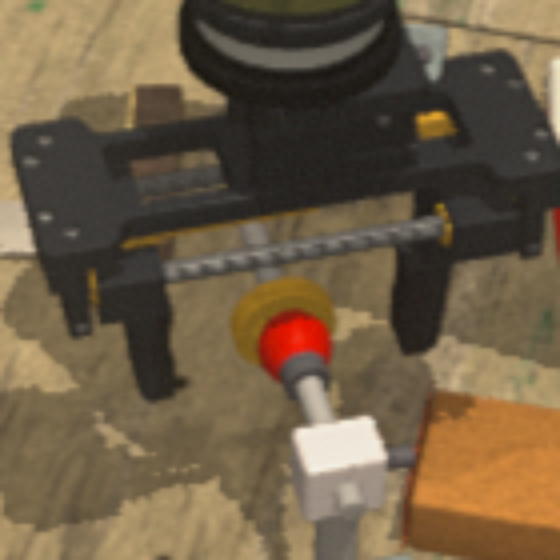

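The ring stayed against the ball and the fingers are clear of it. I'll rise straight up.

Call:
arm_command(rows=[-1,0,-1,0,0,0,0,-1,0,-3,0,0,0,0,-1,0,-6,0,0,0,0,-1,0,-10,0,0,0,0,-1,0,-14,0,0,0,0,-1,0,-14,0,0,0,0,-1,0,-14,0,0,0,0,-1,0,-14,0,0,0,0])

```text
time_s: 19.65
tcp_pos: [0.4432, 0.0301, 0.2803]
ee_rot: [-0.683, 0.683, 0.182, -0.184]
ft_force: [0.6, 0.3, -0.5]
width: 0.999
```

```bash
python3 - <<'E'
from plan import *
from rig import *
from h import *
show()
W=grab_frame("wrist");S=grab_frame("side")
f=W;cv2.imwrite("pics/w12.png",f["pixels"][:,:,::-1])
cv2.imwrite("pics/s12.png",cv2.resize(S["pixels"][200:400,270:470,::-1],None,fx=3,fy=3))
hsv=cv2.cvtColor(f["pixels"],cv2.COLOR_RGB2HSV)
def big(m):
    c=max(cv2.findContours(m,0,2)[0],key=cv2.contourArea);return cv2.minEnclosingCircle(c),cv2.boundingRect(c)
print(big(cv2.inRange(hsv,(0,150,60),(8,255,255))))
m=cv2.inRange(hsv,(15,130,60),(28,255,255));m[345:]=0;print(big(m))
E
```

```text
t 19.65 p [0.4432 0.0301 0.2803] jaw 30.01 y [-0.002 -0.001 -1.   ] F [ 0.63  0.33 -0.46] T [-0.06 -0.07  0.02] w 0.999 j [ 0.2   0.55 -0.57  2.1   0.5   0.63 -0.19]
(((320.9775390625, 203.13034057617188), 20.715435028076172), (301, 188, 41, 36))
(((320.5, 227.5), 28.044706344604492), (293, 216, 56, 26))
```

View pics/w12.png

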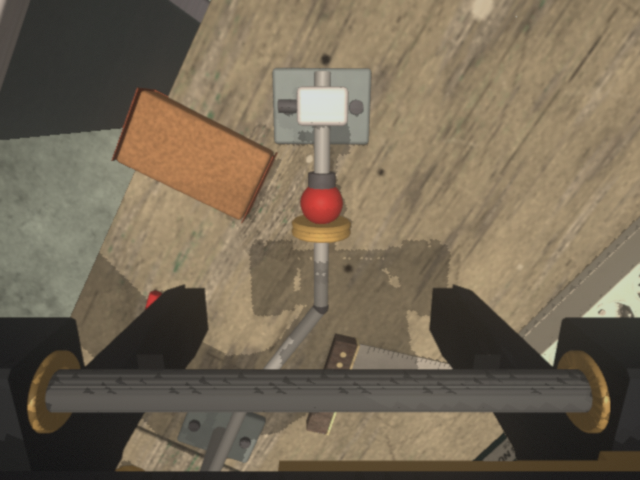

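View pics/s12.png

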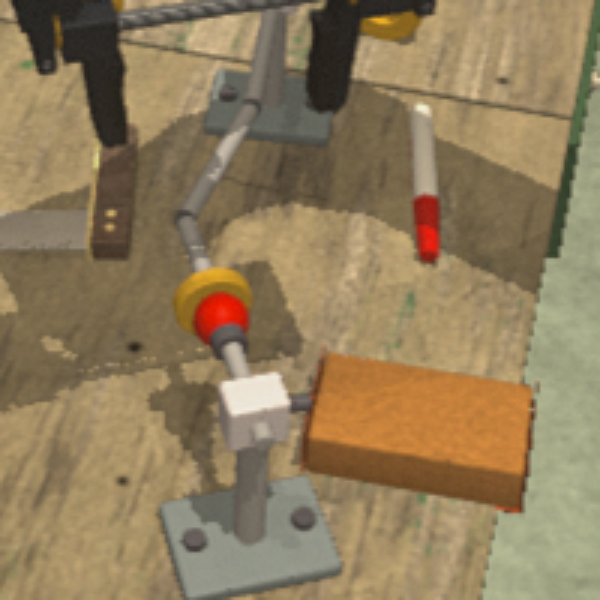

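The ring hangs against the ball at (321,227), with the ball at (321,203), and no tool has moved. Handing in.

```bash
python3 -c "
from rig import *
print(job_done())"
```

```text
the job is handed in; nothing more can be done
None
```

The ring is now resting against the red ball, and I handed the job in at about 20 s. I gripped it, lifted it about 4 mm to centre it on the rod, and slid it round both corners, turning right about 12.7° and then left about 35.7°. On the way, no wrist reading between moves exceeded about 2 N, so I saw no sign of jamming.

- **Press:** I pressed it against the ball at 5–6 N for about 1.3 s, with its centre about 16 mm from the ball's by measurement. I then eased back, lowered it nearly to hanging height, touched the ball again at 3–6 N for about 1 s, and opened the gripper.
- **Last checks:** With the gripper raised clear, the wrist and side views showed the ring hanging against the ball. The marker, sanding block and try square looked unmoved, by eye only. The wrist force read about zero.
- **Disagreements:**
  - The views of corner 1 disagreed by up to 8 mm at first; later wrist views settled it to about 1 mm.
  - One wrist line fit put corner 2 about 4 mm too far along, so I used the top view and the given 100 mm length instead.
  - The gripper opening on the ring read about 38 mm rather than 40 mm, with no sign of slipping.
- **Not measured:** I did not measure the final gap between ring and ball; hanging 4 mm low, the ring should sit about 18 mm from the ball's centre.

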